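Balance an umbrella handle on the half-round rest and mark its balance point

ROBOT

A 7-joint arm with a two-finger parallel gripper is mounted at the origin on the work surface. World frame = base frame: x ahead of the robot, y to its left, z up, the work surface at z = 0. Lengths are in mm, angles in rad, forces in N, time in s.
With the tool pointing down it reaches from about 400 to 875 mm from the base axis. Payload 4.4 kg.
Tool frame: the origin (TCP) lies midway between the tips of the shut fingers; the grasp point (between the pads) lies 19 mm behind it (ctrl.pinch_z is the distance from the TCP to the grasp point, in mm); z points along the fingers, y is the line along which they close (so a half turn about z gives the same grasp; the last joint's range is limited). The gripper opens to 85 mm and grips with 20 to 120 N. Pads are 22 mm wide; open, the fingers measure 114 mm over their backs; the gripper's body (76 mm by 85 mm) begins 54 mm behind the grasp point. The pads swing forward as they close: fully open they stand 13 mm farther back than shut.
Start: joints at [1.12, 0.628, 0.038, 1.517, -0.027, 0.996, -0.02], TCP at [244.021, -602.471, 231.313] pointing down, gripper open.
Joint ranges: [-3.06, 3.06], [-0.37, 2.12], [-1.25, 1.32], [0.18, 2.47], [-1.1, 4.24], [0.23, 1.98], [-2.94, 2.94]. Speed limits (rad/s): [2.57, 2.57, 3.14, 3.14, 3.14, 3.14, 3.14].

INTERFACE

Orientations are given as [roll, pitch, yaw] about the fixed x, y, z axes, in that order (R = Rz(yaw) Ry(pitch) Rx(roll)).
In Python, from cell import read_state, cams, order, ctrl gives the robot as it stands.
- The arm moves only by the tool move_arm, never from a script. Its argument "targets" is text: rows parted by semicolons, each of 7 numbers parted by spaces: the gripper's target within -1 to 1 (fully open at 1, half-way at 0, shut at -1), then the shift along the tool's x, y, z in cm, then the turn, a rotation vector about the tool's x, y, z in degrees. A call has 1 to 5 rows; each row shifts and turns the commanded pose from where the row before left it, along the tool's axes as they then stand; what a row does not reach is not made up. A row lasts 1/12 s, in which the tool goes at most 41.7 mm and 7.16 degrees, less where a joint would pass 70% of its speed; a pose out of reach is approached as far as the arm can. A call with a gripper value outside its range is refused whole. The fingers move at their own pace and stop on an object; the grip force is fixed at half the most. Time passes only in rows, so rows that do not move let the fingers close. It gives the time, the measured TCP pose, the force, the opening and the grip force at its end, in the units of the state.
- read_state(): the state, without advancing time (a new reading comes with each control period).
- cams.get_image(name): name is "scene" or "top" or "wrist"; returns a dict with "color" (384x512x3 uint8, red, green, blue), "fovy" (degrees; the focal length in pixels is half the picture's height over the tangent of half this angle, whatever the lens; pixels are square), "cx", "cy" (the principal point, pixels), "rvec" (rotation vector, rad) and "tvec" (3), from world to camera coordinates, as OpenCV has them. Camera axes: x right, y down, z forward; pixel columns grow to the right and rows downward; lengths in mm; the calibration is good to about 2 mm. A picture is of the moment at which its call begins. There is no depth.
- order.finish_job(): hands the job in; it is judged then, once.
The state is a dict: "clock": time; "qpos": joint angles; "qd": joint speeds; "tau": joint torques, N m; "eef_pos": TCP position; "tool_rot": TCP orientation; "force": force on the tool from outside, world axes, zero at the start; "torque": the same for the moment, N m; "width": finger opening in mm; "gripper_force": force on a finger pad.
Only numpy, scipy, OpenCV 4.12 (cv2) and the standard library are available. Lean on these libraries where they do the work, as an engineer would, in place of code of your own. Each camera call takes 0.05 s, during which the arm holds its last target. There are 200 camera calls.

TASK

Take the brass-capped handle from the sloping rack and lay it squarely across the half-round rest of the green balance stand, under the marker, so that it balances level there on its own. Once you have let go and it has come to rest, press the red knob down until the marker's point bears on the handle, then let the marker spring back up and leave the handle balanced. Leave the other blanks, the glue bottle, the thread spool, the wax jar and the brass collar where they stand.

Things in the scene. Friction and masses are not known exactly. Their poses are not given: they have to be found in the camera images.
- handle: Brown wooden handle blank to be balanced: straight bar 160 mm long (x), 26 wide (y), 28 high (z), 0.11 to 0.20 kg, rounded nose at -x, brass cap on the last 32 mm at +x. Origin at the bar's centre. Starts in one lane of the rack, sloping 30 degrees, cap at the low end against the lip. Either end may lie towards the stand's column.
- handle_cap (a point): Middle of the handle's brass end face, 80 mm from its centre. The cap (beads on it stand out 0.6 mm) is heavy and varies: the balance point lies 10 to 35 mm from the bar's centre towards the cap, not known beforehand; found by laying the bar on the rest, seeing which end dips and shifting it.
- rack: Sloping wooden rack, fixed, 262 mm wide (y), 190 deep (x), 150 high. Origin: centre of its underside. Its board falls 30 degrees towards +x (away from the robot). Three lanes 80 mm apart in y, a blank in each, in any order, centred at x 27, z 97 mm, on two battens 16 mm high and 116 mm apart that leave finger room beside and under it. Pegs, 16 mm tall, stand on the battens between lanes.
- stand: Green balance stand, fixed, base 330 x 130 mm; origin under it, below the crest. A steel column (22 mm thick, 276 tall; 40 mm collars) stands at x = +145 mm, on the side away from the robot; from it an arm 18 mm wide, 198 to 220 mm above the bench, reaches back over the crest to the marker's sleeve (28 mm across, 187 to 231 mm up).
- crest (a point): Middle of the crest of the wooden half-round rest, 114 mm above the bench, straight under the marker: top of a fixed cylinder of radius 70 mm, axis along the stand's y, 64 mm long. A bar is laid across it, along the stand's x. With its balance point d mm off the crest the bar dips on that side by about d/56 rad; it rocks for a second before it is still.
- marker: Sprung marker: steel rod 10 mm thick sliding straight down in the sleeve over the crest, red knob on top, point below. The point is 50 mm above the crest when up, so 22 mm above a bar on the rest. Travel 27 mm, about 1 N to start, 4 N at the end; springs back by itself. Origin as the stand's, but going down with the marker.
- marker_knob (a point): Centre of the flat top of the marker's red knob (34 mm across, 18 mm thick), 280 mm above the bench when up; 258 mm when the point touches a bar lying on the rest.
- dark_blank: Bystander: dark wooden blank in another lane of the rack, same size as the handle, no cap. Origin at its centre.
- pale_blank: Bystander: pale wooden blank with a black end in another lane of the rack, same size as the handle. Origin at its centre.
- glue: Bystander: white glue bottle with yellow label and orange cap, 58 mm across, 185 mm tall, between rack and stand. Origin under its base.
- spool: Bystander: green thread spool, 60 mm across, 78 mm tall. Origin under its base.
- collar: Bystander: brass collar, 38 mm across, 30 mm tall, on the stand's base beside the rest. Origin under its base.
- wax: Bystander: round jar with red cap, 90 mm across, 50 mm tall. Origin under its base.
Not all that is in view belongs to the job. What is shaped like the handle but pink or turquoise is not meant.

How it is judged:
By the outcome, as a careful person would: the job done as asked, in the order asked, and still so for the second after the job is handed in, with the robot touching nothing.
It also fails if it takes over 64 s, if anything falls off the work surface, if the arm or the gripper's body presses on something with over 40 N, if the wrist force passes 120 N, or if a joint passes its speed limit or range.

## Working session

There is one attempt and no reset: what is moved stays moved. The work goes in short steps, Python scripts to look and compute and a tool call to move; the robot and the scene stay as the last step left them, time stands still between calls to the robot, and variables do not carry over. Pictures are saved under pics/ and viewed, at most 10 in all, crops included, and the job is handed in when it is done.

Besides the shell and the picture viewer there is one more tool, called after "Emit:" as name(argument=value, ...), one argument or row to a line, values as JSON. move_arm: Moves the arm, as the interface text tells. Its arguments: {"type":"object","properties":{"targets":{"type":"string"}},"required":["targets"]}

```bash
ls; mkdir -p pics; python3 - <<'E'
from cell import read_state, cams, order, ctrl
import cv2, numpy as np
s=read_state(); print(s)
ims=[]
for n in ("scene","top","wrist"):
    d=cams.get_image(n); cv2.imwrite(f"pics/{n}0.png",d["color"][:,:,::-1])
    np.savez(f"pics/{n}0.npz",**d)
    print(n,d["fovy"],d["cx"],d["cy"],d["rvec"],d["tvec"])
print(ctrl.pinch_z)
E
```

```text
pics
{'clock': 0.0, 'qpos': array([ 1.12018677,  0.62933491,  0.03844317,  1.51838348, -0.02703682,
        0.99632321, -0.0200153 ]), 'qd': array([-0.00064281, -0.00079338, -0.00017929, -0.00066186, -0.00189745,
        0.00074281,  0.0012304 ]), 'tau': array([ 8.16593056e-04, -5.63396144e+01,  1.22643046e+00, -1.93442738e+01,
        1.09215238e-02,  1.04006269e-02, -6.60388693e-06]), 'eef_pos': array([ 243.79350257, -601.85620388,  230.39144189]), 'tool_rot': array([-3.13966130e+00, -4.66870604e-06,  3.84772879e-01]), 'force': array([-0.28961578,  0.46259144,  0.14381338]), 'torque': array([ 0.07866534,  0.03881537, -0.01827822]), 'gripper_force': 0.0, 'width': 85.43998254213916}
scene 42.98231682845197 253.0788604462924 196.18745847898256 [ 1.80691544  1.48792819 -0.73422751] [ -66.16755802 -157.48156523 1769.44854515]
top 46.266150130744975 258.5476621077262 194.6172153531128 [ 2.14329392 -2.09389424  0.18748269] [ -38.01721494  515.51548342 1463.04695295]
wrist 65.08051930071778 261.82931491561254 191.0316556377089 [-2.40183996  1.61922142  0.23426413] [-649.13157836  -37.30514011  378.99763777]
18.700000000000003
```

View pics/scene0.png

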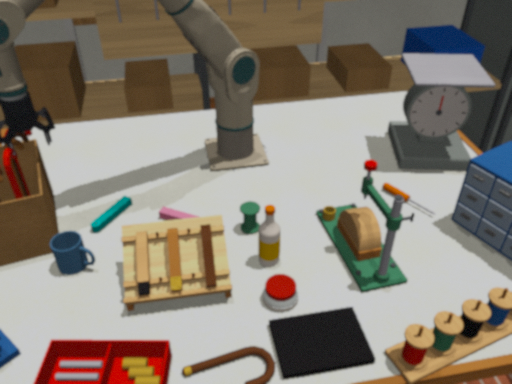

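View pics/top0.png

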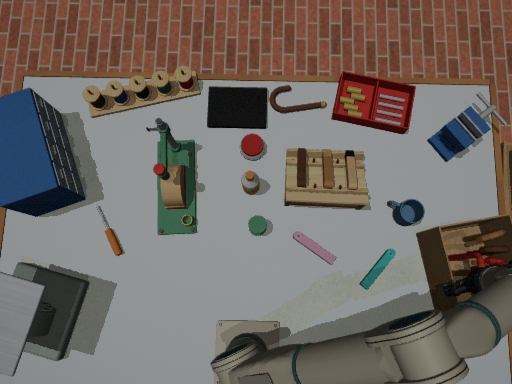

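The scene view shows the rack with a brass-capped blank in the middle lane (about 174,280) and the stand with its knob at (371,165). In the top view the rack spans about (286..368,150..208) and the knob is at (159,170). Next I'll zoom in on both.

```bash
cat > h.py <<'E'
import numpy as np, cv2
def cam(d):
    h=d["color"].shape[0]; f=h/2/np.tan(np.radians(float(d["fovy"]))/2)
    K=np.array([[f,0,float(d["cx"])],[0,f,float(d["cy"])],[0,0,1]]); R=cv2.Rodrigues(d["rvec"])[0]; return K,R,np.asarray(d["tvec"]).reshape(3)
def ray(d,u,v):
    K,R,t=cam(d); w=R.T@np.linalg.inv(K)@np.array([u,v,1.]); return -R.T@t,w/np.linalg.norm(w)
def onz(d,u,v,z):
    o,w=ray(d,u,v); return o+w*(z-o[2])/w[2]
def tri(a,pa,b,pb):
    o1,w1=ray(a,*pa);o2,w2=ray(b,*pb)
    s=np.linalg.lstsq(np.stack([w1,-w2],1),o2-o1,rcond=None)[0]
    p,q=o1+s[0]*w1,o2+s[1]*w2; return (p+q)/2,np.linalg.norm(p-q)
def proj(d,P):
    K,R,t=cam(d); return cv2.projectPoints(np.atleast_2d(np.asarray(P,float)),np.asarray(d["rvec"]),t,K,None)[0].reshape(-1,2)
E
python3 - <<'E'
from h import *
s=dict(np.load("pics/scene0.npz")); t=dict(np.load("pics/top0.npz"))
def crop(d,x,y,w,h,k): return cv2.resize(d["color"][y:y+h,x:x+w,::-1],None,fx=k,fy=k,interpolation=cv2.INTER_CUBIC)
a=np.hstack([crop(t,275,140,100,75,4),crop(t,140,110,100,75,4)])
# second row
b=np.hstack([crop(s,115,205,130,97,3.0769),crop(s,310,150,130,97,3.0769)])
b=cv2.resize(b,(800,298)); cv2.imwrite("pics/z1.png",np.vstack([a,b]))
# colour centroids
def blobs(d,cond):
    m=cond(cv2.cvtColor(d["color"],cv2.COLOR_RGB2HSV).astype(int)).astype(np.uint8)
    n,l,st,c=cv2.connectedComponentsWithStats(m); return [(c[i].round(1),st[i][:5]) for i in range(1,n) if st[i][4]>25]
red=lambda h:((h[...,0]<6)|(h[...,0]>174))&(h[...,1]>200)&(h[...,2]>120)
grn=lambda h:(h[...,0]>60)&(h[...,0]<85)&(h[...,1]>120)
for n,d in(("s",s),("t",t)):
    print(n,"red",blobs(d,red)); print(n,"green",blobs(d,grn))
k,e=tri(s,(371,165),t,(159,169)); print("knob",k,e)
for p in[(286,150),(366,150),(368,208),(286,205)]: print(p,onz(t,*p,50))
E
```

```text
s red [(array([  6.5, 158. ]), array([  3, 148,   8,  22, 133], dtype=int32)), (array([370.7, 164. ]), array([366, 161,  10,   7,  61], dtype=int32)), (array([280.3, 286.5]), array([267, 276,  28,  22, 501], dtype=int32)), (array([ 46.7, 355. ]), array([ 41, 341,  14,  30,  31], dtype=int32)), (array([ 81.4, 366.9]), array([ 48, 342,  81,  42, 734], dtype=int32)), (array([158.7, 360.5]), array([130, 342,  39,  42, 373], dtype=int32)), (array([118. , 373.2]), array([107, 356,  27,  28, 411], dtype=int32))]
s green [(array([375.2, 196.6]), array([363, 180,  27,  36, 185], dtype=int32)), (array([249.5, 217.4]), array([242, 204,  16,  28, 224], dtype=int32)), (array([392.5, 222.8]), array([388, 217,  11,  12,  84], dtype=int32)), (array([363.5, 264.9]), array([ 323,  221,   82,   69, 1117], dtype=int32)), (array([442.6, 340.8]), array([435, 331,  18,  18, 157], dtype=int32))]
t red [(array([361.3,  93.2]), array([344,  80,  29,  31, 210], dtype=int32)), (array([394.1,  92.9]), array([378,  88,  31,  12,  96], dtype=int32)), (array([399.2, 108.6]), array([386, 101,  22,  13,  43], dtype=int32)), (array([400.5, 119.5]), array([394, 115,  11,  11,  31], dtype=int32)), (array([253.2, 145.5]), array([246, 135,  16,  19, 116], dtype=int32)), (array([481.3, 260.6]), array([479, 257,   5,  10,  26], dtype=int32))]
t green [(array([165.1,  89.3]), array([160,  84,  11,   9,  30], dtype=int32))]
knob [543.2845287  262.45734323 272.75744274] 3.6444369486464367
(286, 150) [ 673.33090737 -116.1645128    50.        ]
(366, 150) [ 679.25226978 -389.23670835   50.        ]
(368, 208) [ 478.7557415  -391.82480452   50.        ]
(286, 205) [ 482.6782702  -118.59229151   50.        ]
```

View pics/z1.png

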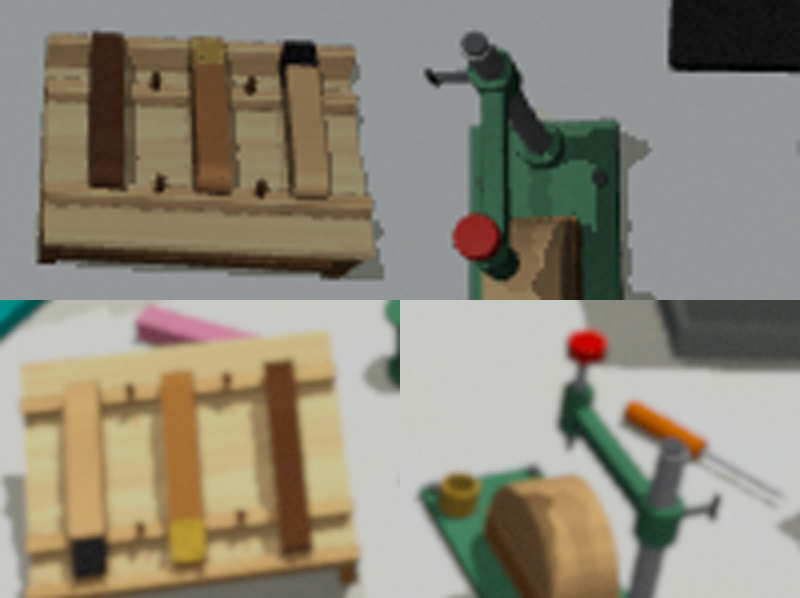

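```bash
python3 - <<'E'
from h import *
s=dict(np.load("pics/scene0.npz")); t=dict(np.load("pics/top0.npz"))
T1=lambda X,Y:(275+X/4-.4,140+Y/4-.4); S1=lambda X,Y:(115+X/3.077-.3,205+(Y-300)/3.077-.3)
T2=lambda X,Y:(140+(X-400)/4-.4,110+Y/4-.4); S2=lambda X,Y:(310+(X-400)/3.077-.3,150+(Y-300)/3.077-.3)
np.set_printoptions(precision=1,suppress=True)
print("brass edge",tri(t,T1(209.5,66),s,S1(187,521)))
print("nose top", tri(t,T1(212,180),s,S1(178,375)))
print("knobtop",tri(t,T2(476,237),s,S2(587,342)))
print("column",tri(t,T2(475,45),s,S2(676,447)))
# colour of lane edges on top cam: rack lip & battens ends on plane
print("rack front top edge", onz(t,*T1(45,187),140),onz(t,*T1(372,208),140))
print("rack low edge", onz(t,*T1(47,36),45),onz(t,*T1(355,46),45))
print("stand base far/right corner",onz(t,*T2(616,121),12), "left edge far", onz(t,*T2(471,125),12))
# base corners near: full image
print("base near corners",onz(t,158,234,12),onz(t,196,233,12), onz(t,196,141,12))
E
```

```text
brass edge (array([ 645.3, -249.6,   83.9]), np.float64(3.257456607955893))
nose top (array([ 536. , -243.5,  140.8]), np.float64(2.3736425585407517))
knobtop (array([542.3, 261.7, 277.4]), np.float64(1.9397386591668582))
column (array([687.2, 272.3, 278.5]), np.float64(3.4096337696649823))
rack front top edge [ 527.5 -112.9  140. ] [ 516.3 -370.6  140. ]
rack low edge [ 679.8 -117.5   45. ] [ 676.6 -381.3   45. ]
stand base far/right corner [714.6 208.4  12. ] left edge far [708.2 336.4  12. ]
base near corners [379.4 312.4  12. ] [385.8 183.5  12. ] [710.6 199.7  12. ]
```

Emit:
move_arm(
  targets="1 3.65 -1.72 -0.25 0 0 0;1 3.65 -1.72 -0.25 0 0 0;1 3.65 -1.72 -0.25 0 0 0;1 3.65 -1.72 -0.25 0 0 0;1 3.65 -1.72 -0.25 0 0 0",
)

```text
clock: 0.57
eef_pos: [381.7, -452.6, 243.7]
tool_rot: [-3.141, 0.0, 0.384]
force: [0.8, -0.1, 0.4]
width: 85.5
gripper_force: 0.0
```

Emit:
move_arm(
  targets="1 3.65 -1.72 -0.25 0 0 0;1 3.65 -1.72 -0.25 0 0 0;1 3.65 -1.72 -0.25 0 0 0;1 3.65 -1.72 -0.25 0 0 0;1 3.65 -1.72 -0.25 0 0 0",
)

```text
clock: 0.98
eef_pos: [518.7, -304.3, 256.3]
tool_rot: [-3.141, 0.0, 0.385]
force: [0.8, -0.6, -0.1]
width: 85.6
gripper_force: 0.0
```

Emit:
move_arm(
  targets="1 3.65 -1.72 0 0 0 0;1 0 0 0 0 0 6;1 0 0 0 0 0 6;1 0 0 0 0 0 6;1 0 0 0 0 0 6",
)

```text
clock: 1.4
eef_pos: [545.1, -276.0, 255.9]
tool_rot: [-3.141, 0.001, -0.038]
force: [0.0, -0.3, -0.1]
width: 85.3
gripper_force: 0.0
```

```bash
python3 - <<'E'
from cell import read_state, cams
from h import *
d=cams.get_image("wrist"); np.savez("pics/w1.npz",**d)
s=read_state(); print(s["eef_pos"],s["tool_rot"])
K,R,t=cam(d); print("cam at",-R.T@t)
for u in(-80,-28,48,80): 
    a=np.radians(30); P=[597+u*np.cos(a)+14*.5,-247,97-u*.5+14*.866]; print(u,proj(d,P))
cv2.imwrite("pics/w1.png",d["color"][:,:,::-1])
E
```

```text
[ 545.06034449 -276.0664146   255.95809457] [-3.14147210e+00  7.43420788e-04 -4.32986791e-02]
cam at [ 615.70083498 -279.15240455  398.66043771]
-80 [[228.60220945 200.74551027]]
-28 [[228.1536486  145.01571856]]
48 [[227.56561697  71.95789294]]
80 [[227.33901144  43.80412306]]
```

View pics/w1.png

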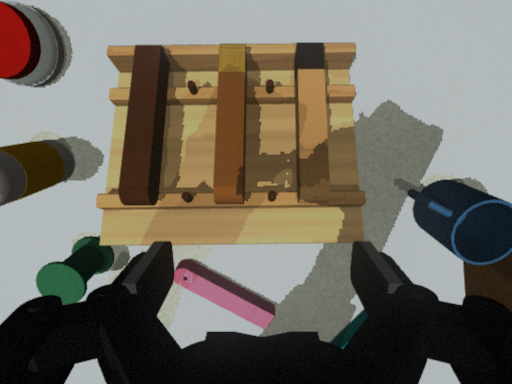

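The close view shows the handle in the middle lane running from (232,44) at the cap to (229,202) at the nose. That agrees with the estimate to 1 px along its length, and it sits about 3 mm further to -y. I'll go down and grip it about 28 mm on the nose side of centre.

Emit:
move_arm(
  targets="0.4 2.7 -2.76 0 0 0 0;0.4 0 0 4 0 0 0;0.4 0 0 4 0 0 0;0.4 0 0 3 0 0 0;0.4 0 0 2 0 0 0",
)

```text
clock: 1.87
eef_pos: [571.2, -248.5, 122.7]
tool_rot: [-3.14, 0.005, -0.031]
force: [-0.1, -0.6, 0.7]
width: 59.9
gripper_force: 0.0
```

Emit:
move_arm(
  targets="0.4 0 0 2 0 0 0;0.4 0 0 1.4 0 0 0;0.4 0 0 0 0 0 0;-1 0 0 0 0 0 0;-1 0 0 0 0 0 0",
)

```text
clock: 2.28
eef_pos: [573.7, -250.1, 93.2]
tool_rot: [3.141, -0.001, -0.033]
force: [0.1, -0.4, -0.1]
width: 36.7
gripper_force: 0.0
```

Emit:
move_arm(
  targets="-1 0 0 0 0 0 0;-1 0 0 0 0 0 0;-1 0 0 0 0 0 0;-1 0 0 0 0 0 0",
)

```text
clock: 2.62
eef_pos: [574.0, -250.1, 93.8]
tool_rot: [3.141, -0.002, -0.034]
force: [-0.6, 0.0, 6.3]
width: 25.4
gripper_force: 60.0
```

Emit:
move_arm(
  targets="-1 0 0 -2 0 0 0;-1 0 0 -4 0 0 0;-1 0 0 -4.1 0 0 0;-1 0 0 -4.1 0 0 0;-1 0 0 -4.1 0 0 0",
)

```text
clock: 3.03
eef_pos: [572.4, -249.6, 277.2]
tool_rot: [-3.141, 0.001, -0.034]
force: [1.3, -1.1, -1.7]
width: 25.0
gripper_force: 59.2
```

Emit:
move_arm(
  targets="-1 0 0 0 0 6 0;-1 0 0 0 0 6 0;-1 0 0 0 0 6 0;-1 0 0 0 0 6 0;-1 0 0 0 0 6 0",
)

```text
clock: 3.45
eef_pos: [572.5, -249.7, 276.3]
tool_rot: [3.137, -0.528, -0.032]
force: [1.9, 2.1, -1.7]
width: 25.4
gripper_force: 59.3
```

```bash
python3 - <<'E'
from cell import read_state, cams
from h import *
F=[]
for i in range(4):
    d=cams.get_image("wrist"); s=read_state(); F.append(np.r_[s["force"],s["torque"]])
np.savez("pics/w2.npz",**d)
print(np.round(F,3))
print(s["eef_pos"],s["tool_rot"],s["width"],s["gripper_force"])
cv2.imwrite("pics/w2.png",d["color"][:,:,::-1])
E
```

```text
[[-5.743  0.473 -4.625  0.117  1.152  0.076]
 [ 0.139  0.111 -1.636  0.013  0.766 -0.021]
 [-0.09   0.133 -0.867  0.035  0.686 -0.058]
 [ 0.322  0.291 -1.106 -0.009  0.606  0.041]]
[ 571.83778022 -251.26876339  275.27511777] [-3.14061298 -0.52185479 -0.03775691] 24.737847005039644 59.24155354499817
```

View pics/w2.png

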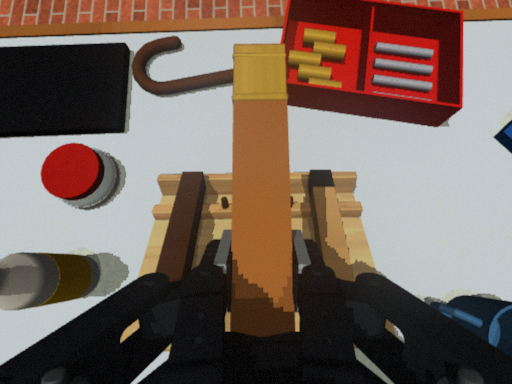

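The bar is held firmly with its cap forward, the end edge at row 45 and the brass edge at row 98. I'll use those two rows to find the bar's pitch and the grip offset, then work out the move to the stand.

```bash
cat > bar.py <<'E'
from h import *
from scipy.optimize import least_squares
from scipy.spatial.transform import Rotation as Ro
def bar(d,s,rend,rbr,n=0):   # held bar: grip station u_g and bar pitch from rows of end edge and brass edge (top face)
    R=Ro.from_euler("xyz",s["tool_rot"]).as_matrix(); g=s["eef_pos"]-18.7*R[:,2]; yaw=s["tool_rot"][2]
    def P(u,ug,p): 
        ax=np.array([np.cos(p)*np.cos(yaw),np.cos(p)*np.sin(yaw),np.sin(p)]); nz=np.array([-np.sin(p)*np.cos(yaw),-np.sin(p)*np.sin(yaw),np.cos(p)])
        return g+(u-ug)*ax+(14+n)*nz
    r=least_squares(lambda q:[proj(d,P(80,*q))[0,1]-rend,proj(d,P(48,*q))[0,1]-rbr],[-28,0]).x
    return r[0],np.degrees(r[1]),g
E
python3 - <<'E'
from bar import *
from cell import read_state
d=dict(np.load("pics/w2.npz")); s=read_state()
for n in(-4,0,4): print(n,bar(d,s,45,98,n)[:2])
print(bar(d,s,46,98)[:2],bar(d,s,45,99)[:2])
E
```

```text
-4 (np.float64(-28.696408331104323), np.float64(-2.581167046602902))
0 (np.float64(-26.81675137796457), np.float64(-3.7599358990562357))
4 (np.float64(-24.75641627771457), np.float64(-4.944931675983808))
(np.float64(-27.320178131586047), np.float64(-4.5177410661424995)) (np.float64(-25.83374384110141), np.float64(-3.0913533984876533))
```

```bash
cat > go.py <<'E'
from bar import *
C=np.array([542.3,261.7,114.]); PSI=0.06
def info(s):
    R=Ro.from_euler("xyz",s["tool_rot"]).as_matrix(); return R,s["eef_pos"]-18.7*R[:,2]
def togo(s,gt,yaw=None,tilt=None):
    R,g=info(s); out=R.T@(np.asarray(gt)-g)/10
    print("grasp",g.round(1),"tool cm",out.round(2),"norm",np.linalg.norm(out).round(2))
    if yaw is not None:
        Rt=Ro.from_euler("xyz",[np.pi,-tilt,yaw]).as_matrix(); print("turn deg",np.degrees(Ro.from_matrix(R.T@Rt).as_rotvec()).round(2))
def ontarget(back,side,up): # grasp point back from crest along -x stand, side along stand y, up above bar-lying height
    c,n=np.cos(PSI),np.sin(PSI); return C+[-back*c-side*n,-back*n+side*c,14+up]
E
python3 - <<'E'
from go import *
from cell import read_state
s=read_state(); togo(s,ontarget(49,-90,110),PSI,np.radians(32)); 
t=dict(np.load("pics/top0.npz")); print("glue top",onz(t,250,176,185), "spool",onz(t,258,222,78))
E
```

```text
grasp [ 562.5 -250.9  291.5] tool cm [ -9.56 -41.71   0.71] norm 42.8
turn deg [ 2.82  2.1  -4.8 ]
glue top [ 5.48109722e+02 -2.61828559e-02  1.85000000e+02] spool [419.82988332 -26.76990944  78.        ]
```

Emit:
move_arm(
  targets="-1 -0.8 -3.6 0 0 0 0;-1 -0.87 -3.8 0 0 0 0;-1 -0.87 -3.8 0 0 0 0;-1 -0.87 -3.8 0 0 0 0;-1 -0.87 -3.8 0 0 0 0",
)

```text
clock: 4.07
eef_pos: [554.4, -110.2, 259.0]
tool_rot: [-3.138, -0.518, -0.029]
force: [0.2, 0.5, -1.8]
width: 25.2
gripper_force: 59.4
```

Emit:
move_arm(
  targets="-1 -0.87 -3.8 0 0 0 0;-1 -0.87 -3.8 0 0 0 0;-1 -0.87 -3.8 0 0 0 0;-1 -0.87 -3.8 0 0 0 0;-1 -0.87 -3.8 0.7 0 0 0",
)

```text
clock: 4.48
eef_pos: [536.6, 41.4, 252.2]
tool_rot: [-3.138, -0.494, -0.03]
force: [1.0, 0.5, -1.6]
width: 25.2
gripper_force: 59.4
```

Emit:
move_arm(
  targets="-1 -0.9 -3.7 0 0 0 0;-1 0 0 0 2.8 2.1 -4.8;-1 0 0 0 0 0 0;-1 0 0 0 0 0 0",
)

```text
clock: 4.82
eef_pos: [532.2, 81.4, 260.7]
tool_rot: [-3.138, -0.508, 0.071]
force: [0.7, -0.9, -1.6]
width: 25.3
gripper_force: 59.6
```

```bash
python3 - <<'E'
from go import *
from cell import read_state,cams
d=cams.get_image("wrist"); s=read_state(); np.savez("pics/w3.npz",**d); cv2.imwrite("pics/w3.png",d["color"][:,:,::-1])
print(s["eef_pos"],s["tool_rot"]); togo(s,ontarget(49,-90,10),PSI,np.radians(32))
E
```

```text
[532.07633667  78.35440308 260.3533171 ] [-3.13762989 -0.50717063  0.06484821]
grasp [523.   77.7 276.7] tool cm [-8.33 -9.22 11.27] norm 16.78
turn deg [-0.37  2.94  0.23]
```

View pics/w3.png

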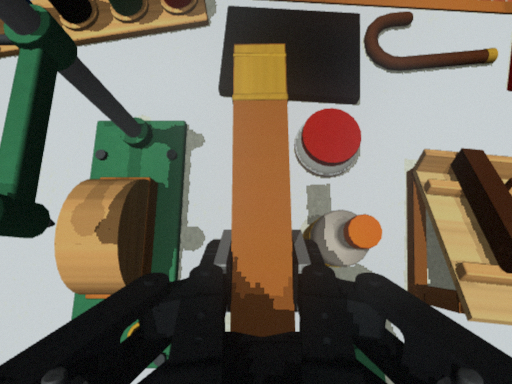

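The bar is still held, at cols 233–290. The stand is to its left, with the base's far-right corner at (187,122). I'll refine the stand's position from this view while moving on.

Emit:
move_arm(
  targets="-1 -1.67 -1.84 2.25 0 0 0;-1 -1.67 -1.84 2.25 0 0 0;-1 -1.67 -1.84 2.25 0 0 0;-1 -1.67 -1.84 2.25 0 0 0;-1 -1.67 -1.84 2.25 0 0 0",
)

```text
clock: 5.28
eef_pos: [521.5, 177.1, 183.5]
tool_rot: [3.122, -0.407, 0.054]
force: [0.2, -0.2, -0.9]
width: 24.8
gripper_force: 59.5
```

Emit:
move_arm(
  targets="-1 0 0 0 0 2.9 0;-1 0 0 0 0 0 0;-1 0 0 0 0 0 0",
)

```text
clock: 5.53
eef_pos: [525.1, 181.2, 196.9]
tool_rot: [3.112, -0.437, 0.059]
force: [0.2, -0.6, -1.7]
width: 25.6
gripper_force: 59.5
```

```bash
python3 - <<'E'
from go import *
from cell import read_state,cams
w=dict(np.load("pics/w3.npz"));
print("corner",onz(w,187,122,12),"exp",[711,206.7]); print("edge mid",onz(w,178,255,12))
print("proj C",proj(w,C),"tip",proj(w,C+[0,0,50]),"rest -y face ends",[proj(w,C+[a,-32,-30]).round() for a in(-55,0,55)])
d=cams.get_image("wrist"); s=read_state(); np.savez("pics/w4.npz",**d); 
sc=cams.get_image("scene"); a=cv2.resize(d["color"],(400,300)); b=cv2.resize(sc["color"][100:280,240:480],(400,300))
cv2.imwrite("pics/w4.png",np.hstack([d["color"][:,:,::-1][:300],cv2.resize(sc["color"][140:290,290:440],(288,300),interpolation=2)[:,:,::-1]]))
print(s["eef_pos"],s["tool_rot"],s["force"]); togo(s,ontarget(49,0,10),PSI,np.radians(32))
E
```

```text
corner [712.57680383 204.96464442  12.        ] exp [711, 206.7]
edge mid [521.86628254 192.66931591  12.        ]
proj C [[ 85.7875571  228.14689898]] tip [[ 52.24491162 222.25084591]] rest -y face ends [array([[121., 284.]]), array([[130., 233.]]), array([[138., 185.]])]
[524.75021049 181.00365505 196.93373052] [ 3.11267451 -0.43687522  0.05864101] [-0.04574557 -0.1652778  -0.87316999]
grasp [516.8 181.1 213.9] tool cm [-4.92 -8.06  5.85] norm 11.11
turn deg [1.69 6.97 0.03]
```

View pics/w4.png

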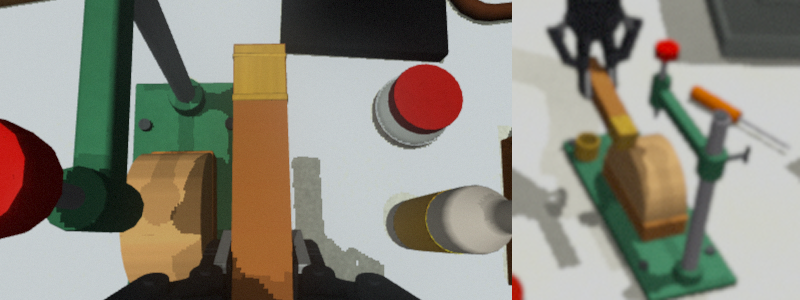

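```bash
python3 - <<'E'
from cell import read_state
import cell; s=read_state(); print(s["qpos"].round(3),s["eef_pos"].round(1),s["tool_rot"].round(3)); from cell import ctrl; print([a for a in dir(ctrl) if a[0]!='_'])
E
```

```text
[-1.073  0.546  0.81   2.218 -1.099  0.234 -0.897] [524.5 181.1 196.9] [ 3.113 -0.437  0.059]
['MotionError', 'pinch_z']
```

The tilted pose drove joints 5 and 6 to their limits, so a 30° lean can't be reached at the stand. The plan is to lift, turn the tool vertical, put the handle back in its lane, and regrip it with about a 15° lean.

Emit:
move_arm(
  targets="-1 1.7 0 -3.6 0 0 0;-1 1.7 0 -3.6 0 0 0;-1 0 0 0 0 -6.3 0;-1 0 0 0 0 -6.3 0;-1 0 0 0 0 -6.3 0",
)

```text
clock: 6.05
eef_pos: [524.2, 186.4, 269.7]
tool_rot: [3.117, -0.11, 0.056]
force: [-0.2, 0.0, -0.9]
width: 25.4
gripper_force: 59.5
```

Emit:
move_arm(
  targets="-1 0 2 0 0 -6.3 0;-1 0 2 0 0 0 0",
)

```text
clock: 6.22
eef_pos: [530.7, 144.9, 269.6]
tool_rot: [3.115, -0.003, 0.053]
force: [0.9, -0.8, -0.5]
width: 25.3
gripper_force: 59.5
```

```bash
cat >> go.py <<'E'
def tcpgo(s,pt,tilt,yaw):
    R,_=info(s); Rt=Ro.from_euler("xyz",[np.pi,-tilt,yaw]).as_matrix()
    o=R.T@(np.asarray(pt)-s["eef_pos"])/10; print("tcp",s["eef_pos"].round(1),s["tool_rot"].round(3),"q",s["qpos"].round(2),"\ncm",o.round(2),np.linalg.norm(o).round(1),"turn",np.degrees(Ro.from_matrix(R.T@Rt).as_rotvec()).round(1))
E
python3 - <<'E'
from go import *
from cell import read_state
tcpgo(read_state(),[573.5,-250.1,285],0,-.034)
E
```

```text
tcp [530.7 144.9 269.6] [ 3.115e+00 -3.000e-03  5.300e-02] q [-0.99  0.68  1.13  1.77 -0.65  1.13 -1.17] 
cm [ 2.17 39.7  -0.49] 39.8 turn [ 1.5 -0.2  5. ]
```

Emit:
move_arm(
  targets="-1 0.2 3.8 -0.3 1.5 0 5;-1 0.5 3.8 0 0 0 0;-1 0.5 3.9 0 0 0 0;-1 0.5 3.9 0 0 0 0;-1 0.5 3.9 0 0 0 0",
)

```text
clock: 6.63
eef_pos: [545.1, -50.5, 273.3]
tool_rot: [-3.139, -0.006, -0.038]
force: [1.2, 0.7, -2.0]
width: 25.4
gripper_force: 59.5
```

Emit:
move_arm(
  targets="-1 0.5 3.9 0 0 0 0;-1 0.5 3.9 0 0 0 0;-1 0.5 3.9 0 0 0 0;-1 0.5 3.9 0 0 0 0;-1 0 3.9 0 0 0 0",
)

```text
clock: 7.05
eef_pos: [558.7, -246.1, 272.8]
tool_rot: [-3.139, -0.006, -0.037]
force: [0.8, -0.0, -1.1]
width: 25.4
gripper_force: 59.5
```

```bash
python3 - <<'E'
from go import *
from cell import read_state,cams
cams.get_image("wrist"); cams.get_image("wrist")
tcpgo(read_state(),[573.5,-250.1,285],0,-.034)
E
```

```text
tcp [ 555.  -253.7  274.1] [ 3.137 -0.006 -0.049] q [-0.18  0.72  1.01  1.6  -0.65  1.18 -0.64] 
cm [ 1.83 -0.45 -1.09] 2.2 turn [ 0.3 -0.3 -0.9]
```

Emit:
move_arm(
  targets="-1 1.65 -0.45 0 0.3 -0.3 -0.9;-1 0 0 3.5 0 0 0;-1 0 0 3.5 0 0 0;-1 0 0 3.5 0 0 0;-1 0 0 3 0 0 0",
)

```text
clock: 7.57
eef_pos: [574.2, -238.6, 135.9]
tool_rot: [-3.134, 0.001, -0.022]
force: [-0.3, 0.4, -1.2]
width: 25.6
gripper_force: 59.6
```

Emit:
move_arm(
  targets="-1 0 0 2 0 0 0;-1 0 0 1 0 0 0;-1 0 0 0 0 0 0;-1 0 0 0 0 0 0",
)

```text
clock: 7.9
eef_pos: [575.5, -238.6, 108.4]
tool_rot: [-3.135, -0.0, -0.02]
force: [-0.3, -0.6, -1.1]
width: 25.5
gripper_force: 59.6
```

```bash
python3 - <<'E'
from go import *
from cell import read_state
s=read_state(); print(s["force"],s["width"]); tcpgo(s,[572,-250.1,95.5],0,-.034)
E
```

```text
[-0.25989714 -0.62942066 -1.05636632] 25.470457867198864
tcp [ 575.5 -238.6  108.4] [-3.135 -0.    -0.02 ] q [-0.12  0.91  0.85  1.72 -0.84  0.92 -0.51] 
cm [-0.33  1.17  1.29] 1.8 turn [-0.4 -0.   0.8]
```

Emit:
move_arm(
  targets="-1 -0.35 1.17 0 -0.4 0 -0.8;-1 0 0 0.7 0 0 0;-1 0 0 0.6 0 0 0;-1 0 0 0 0 0 0;-1 0 0 0 0 0 0",
)

```text
clock: 8.32
eef_pos: [572.6, -248.7, 94.9]
tool_rot: [-3.142, -0.001, -0.004]
force: [0.7, -1.0, -0.1]
width: 25.6
gripper_force: 59.7
```

```bash
python3 - <<'E'
from go import *
from cell import read_state
s=read_state(); print(s["force"],s["width"]); tcpgo(s,[572,-250.1,95.5],0,-.034)
E
```

```text
[ 0.70623413 -1.00836882 -0.0636465 ] 25.552221597069387
tcp [ 572.6 -248.7   94.9] [-3.142e+00 -1.000e-03 -4.000e-03] q [-0.09  0.92  0.83  1.72 -0.85  0.9  -0.47] 
cm [-0.05  0.14 -0.06] 0.2 turn [-0.  -0.   1.7]
```

Emit:
move_arm(
  targets="-1 0 0 0 0 0 1.7;-1 0 0 0 0 0 0;0.4 0 0 0 0 0 0;0.4 0 0 0 0 0 0;0.4 0 0 0 0 0 0",
)

```text
clock: 8.73
eef_pos: [571.7, -248.6, 94.4]
tool_rot: [-3.141, 0.001, -0.033]
force: [-0.4, 0.0, 0.4]
width: 59.2
gripper_force: 0.0
```

Emit:
move_arm(
  targets="0.4 0 0 0 0 0 0;0.4 0 0 -2 0 0 0;0.4 0 0 -4 0 0 0;0.4 0 0 0 0 -6.7 0;0.4 0 0 0 0 -6.7 0",
)

```text
clock: 9.15
eef_pos: [571.7, -250.5, 159.5]
tool_rot: [3.138, 0.233, -0.038]
force: [1.3, -0.7, -1.4]
width: 59.8
gripper_force: 0.0
```

Emit:
move_arm(
  targets="0.4 0 0 0 0 -6.7 0;0.4 0 0 0 0 0 0;0.4 0 0 0 0 0 0;0.4 0 0 0 0 0 0",
)

```text
clock: 9.48
eef_pos: [570.8, -249.4, 154.3]
tool_rot: [3.141, 0.351, -0.035]
force: [-1.7, 0.1, 0.6]
width: 59.5
gripper_force: 0.0
```

```bash
python3 - <<'E'
from go import *
from cell import read_state,cams
s=read_state(); print(s["force"],s["width"]); tcpgo(s,[573.9,-249.6,148.4],np.radians(-20),-.034)
d=cams.get_image("wrist"); np.savez("pics/w5.npz",**d); cv2.imwrite("pics/w5.png",d["color"][:,:,::-1])
for u in(-80,48,80): 
    a=np.radians(30); P=[597+u*np.cos(a)+14*.5,-249.5-.033*u,97-u*.5+14*.866]; print(u,proj(d,P))
E
```

```text
[-1.67323956  0.12016874  0.55719219] 59.499045126091765
tcp [ 570.8 -249.4  154.3] [ 3.141  0.351 -0.035] q [-0.1   1.04  0.94  1.34 -0.58  1.41 -0.76] 
cm [0.5  0.   0.45] 0.7 turn [-0.   0.1 -0.1]
-80 [[259.00367233 279.5837517 ]]
48 [[259.15066008  58.92801309]]
80 [[259.1914488   -2.30338025]]
```

View pics/w5.png

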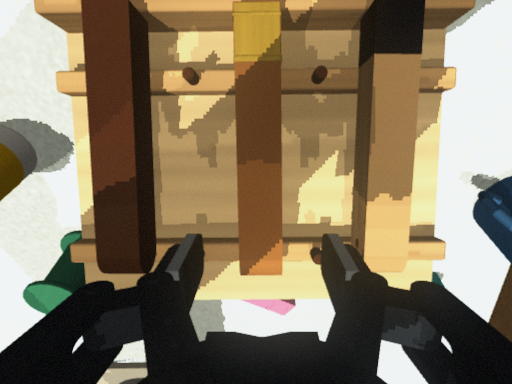

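The handle is back in its lane, with its brass edge at row 60 against 59 predicted. I'm regripping at u≈-38 with a lean of 10° from the bar's normal.

Emit:
move_arm(
  targets="0.4 0.6 0 1.5 0 0 0;0.4 0 0 2 0 0 0;0.4 0 0 1.3 0 0 0;0.4 0 0 0.8 0 0 0;0.4 0 0 0 0 0 0",
)

```text
clock: 9.95
eef_pos: [556.4, -247.6, 98.6]
tool_rot: [-3.139, 0.353, -0.035]
force: [0.2, 0.5, -0.1]
width: 60.0
gripper_force: 0.0
```

Emit:
move_arm(
  targets="-1 0 0 0 0 0 0;-1 0 0 0 0 0 0;-1 0 0 0 0 0 0;-1 0 0 0 0 0 0;-1 0 0 0 0 0 0",
)

```text
clock: 10.37
eef_pos: [559.2, -248.8, 100.9]
tool_rot: [3.141, 0.349, -0.033]
force: [1.2, -0.2, 4.1]
width: 25.2
gripper_force: 60.0
```

Emit:
move_arm(
  targets="-1 0 0 0 0 0 0;-1 0 0 -2 0 0 0;-1 0 0 -4 0 0 0;-1 0 0 -4.1 0 0 0;-1 0 0 -4.1 0 0 0",
)

```text
clock: 10.78
eef_pos: [607.0, -249.4, 234.1]
tool_rot: [-3.141, 0.353, -0.034]
force: [1.9, -0.9, -1.6]
width: 25.1
gripper_force: 59.2
```

Emit:
move_arm(
  targets="-1 0 0 -4.1 0 0 0;-1 0 0 0 0 6 0;-1 0 0 0 0 6 0;-1 0 0 0 0 6 0;-1 0 0 0 0 6 0",
)

```text
clock: 11.2
eef_pos: [621.0, -250.8, 271.9]
tool_rot: [3.141, -0.072, -0.034]
force: [0.3, 0.2, -1.6]
width: 24.9
gripper_force: 59.3
```

Emit:
move_arm(
  targets="-1 0 0 0 0 6 0;-1 0 0 0 0 0 0;-1 0 0 0 0 0 0",
)

```text
clock: 11.45
eef_pos: [619.2, -250.1, 271.7]
tool_rot: [-3.139, -0.171, -0.037]
force: [1.2, -0.1, -1.6]
width: 25.3
gripper_force: 59.3
```

```bash
python3 - <<'E'
from go import *
from cell import read_state,cams
d=cams.get_image("wrist"); s=read_state(); np.savez("pics/w6.npz",**d)
tcpgo(s,[573.9,-249.6,285],np.radians(10),-.034); print(s["width"],s["gripper_force"],s["force"])
h=cv2.cvtColor(d["color"],cv2.COLOR_RGB2HSV).astype(int)
# column through the bar: print hue/value per row
for r in range(0,150,4): print(r,h[r,254:266].mean(0).round().astype(int),end=" ")
togo(s,ontarget(60,-90,100),PSI,np.radians(10))
E
```

```text
tcp [ 621.2 -249.9  271.8] [-3.14  -0.171 -0.034] q [-0.15  0.71  0.95  1.6  -0.77  1.06 -0.6 ] 
cm [-4.44  0.12 -2.11] 4.9 turn [-0.1  0.2  0. ]
25.295698106051464 59.29312705993652 [ 0.81226366 -0.03175738 -1.44984484]
0 [ 21 184 177] 4 [ 21 182 178] 8 [ 21 183 178] 12 [ 21 183 179] 16 [ 21 183 179] 20 [ 21 182 181] 24 [ 21 182 180] 28 [ 21 181 181] 32 [ 21 181 181] 36 [ 21 180 182] 40 [ 21 179 183] 44 [ 21 180 182] 48 [ 21 179 183] 52 [ 21 179 182] 56 [ 21 177 180] 60 [ 22 175 185] 64 [ 14 172 154] 68 [ 14 172 153] 72 [ 13 172 155] 76 [ 14 171 155] 80 [ 14 170 156] 84 [ 13 168 155] 88 [ 13 171 155] 92 [ 13 171 155] 96 [ 13 170 157] 100 [ 13 170 156] 104 [ 13 170 156] 108 [ 13 171 157] 112 [ 14 172 158] 116 [ 14 172 156] 120 [ 14 171 157] 124 [ 14 172 157] 128 [ 14 173 157] 132 [ 14 173 158] 136 [ 14 175 157] 140 [ 14 175 159] 144 [ 13 175 160] 148 [ 14 177 159] grasp [ 618.  -249.9  290.3] tool cm [-15.28 -41.34   3.73] norm 44.23
turn deg [ 0.84  0.17 -5.29]
```

Emit:
move_arm(
  targets="-1 -1 -2.5 0 0 0 0;-1 -1.3 -3.4 0.1 0 0 0;-1 -1.3 -3.4 0.2 0 0 0;-1 -1.3 -3.4 0.3 0 0 0;-1 -1.3 -3.4 0.3 0 0 0",
)

```text
clock: 11.92
eef_pos: [568.4, -85.8, 252.0]
tool_rot: [3.14, -0.172, -0.031]
force: [-0.2, 1.5, -0.6]
width: 25.2
gripper_force: 59.4
```

Emit:
move_arm(
  targets="-1 -1.3 -3.4 0.3 0 0 0;-1 -1.3 -3.4 0.3 0 0 0;-1 -1.3 -3.4 0.3 0 0 0;-1 -1.3 -3.4 0.3 0 0 0;-1 -1.3 -3.4 0.3 0 0 0",
)

```text
clock: 12.33
eef_pos: [512.7, 87.0, 226.4]
tool_rot: [3.141, -0.173, -0.031]
force: [0.9, -0.1, -0.8]
width: 25.0
gripper_force: 59.4
```

Emit:
move_arm(
  targets="-1 -1.3 -3.4 0.3 0 0 0;-1 -1.3 -3.4 0.3 0 0 0;-1 0 0 0 0.8 0 -5.3;-1 0 0 0 0 0 0;-1 0 0 0 0 0 0",
)

```text
clock: 12.75
eef_pos: [490.7, 154.1, 216.3]
tool_rot: [3.139, -0.174, 0.061]
force: [-0.3, -0.8, -0.3]
width: 25.2
gripper_force: 59.6
```

```bash
cat >> go.py <<'E'
def pitch(d,s,r,ug=-38,n=-3,col=260):  # bar pitch (deg) from the row of the brass edge on top face
    R,g=info(s); yaw=s["tool_rot"][2]; c,sn=np.cos(yaw),np.sin(yaw)
    def f(p):
        P=g+(48-ug)*np.array([np.cos(p)*c,np.cos(p)*sn,np.sin(p)])+(14+n)*np.array([-np.sin(p)*c,-np.sin(p)*sn,np.cos(p)]); return proj(d,P)[0,1]-r
    from scipy.optimize import brentq
    return np.degrees(brentq(f,-.5,.5))
def brassrow(d,c0=254,c1=266):
    v=cv2.cvtColor(d["color"],cv2.COLOR_RGB2HSV)[:160,c0:c1,0].astype(float).mean(1); i=np.where((v[:-1]>17.5)&(v[1:]<=17.5))[0]; return i+1.
E
python3 - <<'E'
from go import *
from cell import read_state,cams
d=cams.get_image("wrist"); s=read_state(); np.savez("pics/w7.npz",**d)
print("q",s["qpos"].round(2),s["tool_rot"].round(3),s["force"],s["clock"],brassrow(d),[pitch(d,s,r) for r in brassrow(d)])
togo(s,ontarget(60,-90,10),PSI,np.radians(10))
E
```

```text
Traceback (most recent call last):
  File "go.py", line 20, in pitch
    return np.degrees(brentq(f,-.5,.5))
                      ~~~~~~^^^^^^^^^^
ValueError: f(a) and f(b) must have different signs
```

```bash
sed -i 's/brentq(f,-.5,.5)/brentq(f,-.2,.2)/' go.py; python3 - <<'E'
from go import *
from cell import read_state,cams
d=cams.get_image("wrist"); s=read_state(); np.savez("pics/w7.npz",**d)
print("q",s["qpos"].round(2),s["tool_rot"].round(3),s["force"],s["clock"],brassrow(d))
togo(s,ontarget(60,-90,10),PSI,np.radians(10))
try: print([pitch(d,s,r) for r in brassrow(d)])
except Exception as e: print(e)
R,g=info(s); c,sn=np.cos(.06),np.sin(.06)
for p in(-.1,0,.1): print(p,proj(d,g+86*np.array([np.cos(p)*c,np.cos(p)*sn,np.sin(p)])+11*np.array([-np.sin(p),0,1])))
E
```

```text
q [-1.09  0.6   1.07  2.08 -0.81  0.72 -1.05] [ 3.139 -0.173  0.057] [-0.39065319 -0.33142148 -0.73584721] 12.85 [63.]
grasp [487.3 152.2 234.8] tool cm [-1.54 -1.62  9.55] norm 9.81
turn deg [ 0.18  0.06 -0.14]
[np.float64(-2.7554759679399927)]
-0.1 [[262.09507928  65.6905058 ]]
0 [[262.02090479  60.85587991]]
0.1 [[261.94094751  57.72781744]]
```

Emit:
move_arm(
  targets="-1 -0.5 -0.5 3 0 0 0;-1 -0.5 -0.5 3 0 0 0;-1 -0.5 -0.6 2.5 0 0 0;-1 0 0 0.7 0 2 0;-1 0 0 0 0 0 0",
)

```text
clock: 13.27
eef_pos: [487.4, 168.3, 120.6]
tool_rot: [3.14, -0.203, 0.058]
force: [-0.8, 0.1, -1.9]
width: 25.5
gripper_force: 59.4
```

Emit:
move_arm(
  targets="-1 0 0 0 0 0 0;-1 0 0 0 0 0 0",
)

```text
clock: 13.43
eef_pos: [490.9, 167.8, 123.9]
tool_rot: [3.14, -0.209, 0.057]
force: [-0.5, 0.1, -1.2]
width: 25.0
gripper_force: 59.5
```

```bash
python3 - <<'E'
from go import *
from cell import read_state,cams
d=cams.get_image("wrist"); s=read_state(); np.savez("pics/w8.npz",**d)
print("q",s["qpos"].round(2),s["tool_rot"].round(3),s["force"],s["clock"])
togo(s,ontarget(60,0,13),PSI,np.radians(12)); b=brassrow(d);print(b,[pitch(d,s,r) for r in b])
E
```

```text
q [-0.92  0.67  0.74  2.18 -1.07  0.43 -0.87] [ 3.14  -0.21   0.058] [ 0.28322393 -0.36961851 -1.79002033] 13.4833
grasp [487.1 167.8 142.3] tool cm [ 0.02 -9.04  0.12] norm 9.04
turn deg [ 0.14 -0.01 -0.13]
[63.] [np.float64(-1.409921275780776)]
```

Emit:
move_arm(
  targets="-1 0 -2 0 0 0 0;-1 0 -2 0 0 0 0;-1 0 0 0 0 0 0;-1 0 0 0 0 0 0",
)

```text
clock: 13.82
eef_pos: [487.6, 210.0, 123.4]
tool_rot: [3.14, -0.209, 0.063]
force: [0.5, -1.3, -1.9]
width: 25.3
gripper_force: 59.5
```

```bash
python3 - <<'E'
from go import *
from cell import read_state
s=read_state()
print("q",s["qpos"].round(3),s["tool_rot"].round(3),s["force"],s["clock"]); togo(s,ontarget(60,0,13),PSI,np.radians(12))
E
```

```text
q [-1.026  0.698  0.779  2.146 -1.046  0.458 -0.98 ] [ 3.14  -0.209  0.063] [ 0.54794166 -1.30455647 -1.94157426] 13.8167
grasp [483.7 209.8 141.7] tool cm [ 0.15 -4.83  0.1 ] norm 4.83
turn deg [0.08 0.02 0.14]
```

Emit:
move_arm(
  targets="-1 0.1 -2.4 0 0 0 0;-1 0 -2.4 0 0 0 0;-1 0 0 0 0 0 0;-1 -0.1 0 0.5 0 0 0;-1 0 0 0 0 0 0",
)

```text
clock: 14.23
eef_pos: [485.0, 255.6, 117.5]
tool_rot: [3.139, -0.207, 0.059]
force: [-1.0, -0.0, -1.5]
width: 25.3
gripper_force: 59.5
```

```bash
python3 - <<'E'
from go import *
from cell import read_state,cams
d=cams.get_image("wrist"); sc=cams.get_image("scene"); s=read_state(); np.savez("pics/s9.npz",**sc)
print("q",s["qpos"].round(3),s["tool_rot"].round(3),s["force"],s["clock"]); togo(s,ontarget(60,0,3),PSI,np.radians(12))
cv2.imwrite("pics/w9.png",np.hstack([d["color"][:300,:,::-1],cv2.resize(sc["color"][150:270,320:435],(288,300),interpolation=2)[:,:,::-1]]))
E
```

```text
q [-1.117  0.741  0.805  2.098 -1.024  0.492 -1.101] [ 3.139 -0.207  0.058] [-0.83433876 -0.10271638 -1.3065325 ] 14.3333
grasp [481.3 255.  136.1] tool cm [ 0.02 -0.31  0.52] norm 0.61
turn deg [ 0.17  0.13 -0.12]
```

View pics/w9.png

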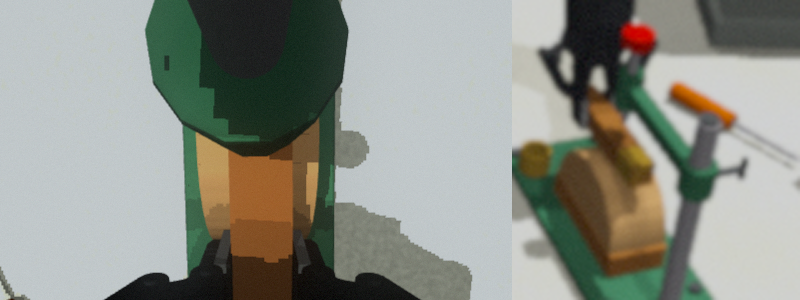

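The bar lies over the rest about 3 mm to one side, at cols 229–293 with the rest visible on both sides. I'll correct that sideways error and lower it.

Emit:
move_arm(
  targets="-1 0 -0.3 0 0 0 0;-1 0 0 0 0 0 0;-1 -0.06 0 0.3 0 0 0;-1 -0.04 0 0.2 0 0 0;-1 0 0 0 0 0 0",
)

```text
clock: 14.75
eef_pos: [484.5, 259.7, 112.1]
tool_rot: [3.14, -0.206, 0.06]
force: [0.8, 0.6, -1.4]
width: 25.1
gripper_force: 59.5
```

Emit:
move_arm(
  targets="-1 0 0 0 0 0 0;-1 0 0 0 0 0 0",
)

```text
clock: 14.92
eef_pos: [484.8, 259.8, 112.5]
tool_rot: [3.14, -0.207, 0.06]
force: [-0.5, -0.8, -1.3]
width: 24.8
gripper_force: 59.5
```

```bash
python3 - <<'E'
from go import *
from cell import read_state
s=read_state()
print("q",s["qpos"].round(3),s["tool_rot"].round(3),s["force"],s["torque"],s["clock"]); togo(s,ontarget(60,0,3),PSI,np.radians(12))
E
```

```text
q [-1.112  0.747  0.786  2.096 -1.03   0.48  -1.104] [ 3.14  -0.207  0.06 ] [-0.51342273 -0.81723541 -1.27614059] [-0.00802192  0.35393859  0.01603482] 14.9167
grasp [481.  259.6 130.8] tool cm [0.14 0.16 0.01] norm 0.21
turn deg [0.11 0.13 0.  ]
```

Emit:
move_arm(
  targets="-1 -0.04 0.15 0.2 0 0 0;-1 0 0 0 0 0 0;-1 0 0 0 0 0 0",
)

```text
clock: 15.17
eef_pos: [484.9, 258.2, 110.4]
tool_rot: [3.14, -0.207, 0.06]
force: [0.6, -0.5, -0.6]
width: 24.9
gripper_force: 59.5
```

Emit:
move_arm(
  targets="-1 -0.04 0 0.2 0 0 0;-1 0 0 0 0 0 0;-1 0 0 0 0 0 0",
)

```text
clock: 15.42
eef_pos: [485.1, 258.7, 109.0]
tool_rot: [3.141, -0.208, 0.06]
force: [-1.2, 0.7, 5.0]
width: 25.3
gripper_force: 59.8
```

Emit:
move_arm(
  targets="-1 0 0 -0.1 0 0 0;-1 0 0 0 0 0 0;0 0 0 0 0 0 0;0.4 0 0 0 0 0 0;0.4 0 0 0 0 0 0",
)

```text
clock: 15.83
eef_pos: [484.8, 258.3, 109.4]
tool_rot: [3.139, -0.207, 0.06]
force: [-0.0, 1.1, -0.3]
width: 59.2
gripper_force: 0.0
```

Emit:
move_arm(
  targets="0.4 0 0 0 0 0 0;0.4 0 0 0 0 0 0;0.4 0 0 0 0 0 0;0.4 0 0 0 0 0 0;0.4 0 0 0 0 0 0",
)

```text
clock: 16.25
eef_pos: [484.7, 258.4, 109.4]
tool_rot: [3.14, -0.207, 0.06]
force: [-0.3, 0.1, 0.3]
width: 60.0
gripper_force: 0.0
```

Emit:
move_arm(
  targets="0.4 0 0 0 0 0 0;0.4 0 0 0 0 0 0;0.4 0 0 0 0 0 0;0.4 0 0 0 0 0 0;0.4 0 0 0 0 0 0",
)

```text
clock: 16.67
eef_pos: [484.7, 258.4, 109.5]
tool_rot: [3.14, -0.207, 0.06]
force: [0.3, 0.8, 0.4]
width: 59.6
gripper_force: 0.0
```

```bash
python3 - <<'E'
from go import *
from cell import read_state,cams
d=cams.get_image("wrist"); sc=cams.get_image("scene"); tp=cams.get_image("top"); s=read_state(); np.savez("pics/s10.npz",**sc); np.savez("pics/t10.npz",**tp)
print("q",s["qpos"].round(3),s["force"],s["width"],s["clock"]); togo(s,ontarget(60,0,3))
cr=lambda im,x,y,w,h,W,H: cv2.resize(im["color"][y:y+h,x:x+w],(W,H),interpolation=cv2.INTER_CUBIC)[:,:,::-1]
cv2.imwrite("pics/w10.png",np.hstack([cr(sc,330,160,100,100,400,400),cr(tp,140,110,60,60,400,400)]))
E
```

```text
q [-1.101  0.746  0.769  2.1   -1.034  0.466 -1.098] [0.07018455 0.55104787 0.02916585] 59.76918152771854 16.8167
grasp [480.9 258.2 127.8] tool cm [ 0.21  0.02 -0.29] norm 0.36
```

View pics/w10.png

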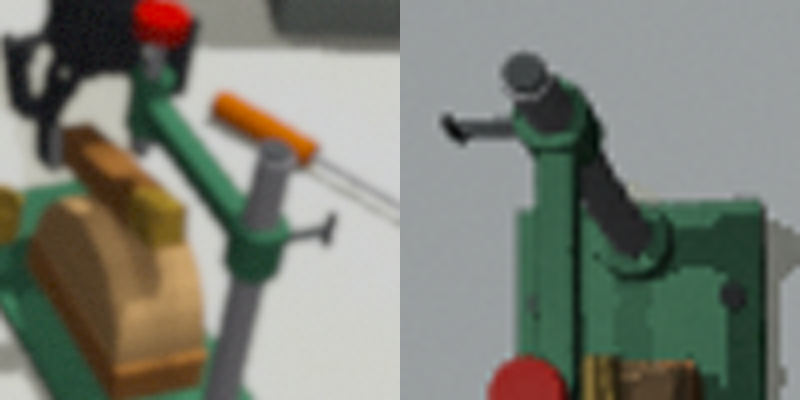

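The handle now sits on the rest by itself: nose near crop (70,135) and cap near (155,215), with the gripper open around it. I'll retreat for an unobstructed view and measure its tilt numerically.

Emit:
move_arm(
  targets="0.4 0 0 -1.5 0 0 0;0.4 0 0 -2.5 0 0 0;0.4 0 0 -3 0 0 0;0.4 0 0 -3 0 0 0;0.4 -2 0 0 0 0 0",
)

```text
clock: 17.23
eef_pos: [450.4, 256.8, 208.8]
tool_rot: [-3.14, -0.219, 0.058]
force: [1.4, 1.1, 0.4]
width: 59.9
gripper_force: 0.0
```

Emit:
move_arm(
  targets="0.4 -2 2 0 0 0 0;0.4 -1 3 0 0 0 0;0.4 0 3 0 0 0 0;0.4 0 0 0 0 0 0;0.4 0 0 0 0 0 0",
)

```text
clock: 17.65
eef_pos: [420.2, 173.3, 197.6]
tool_rot: [3.141, -0.207, 0.056]
force: [0.4, 1.2, -0.7]
width: 59.5
gripper_force: 0.0
```

```bash
python3 - <<'E'
from go import *
from cell import read_state,cams
sc=cams.get_image("scene"); tp=cams.get_image("top"); w=cams.get_image("wrist"); s=read_state()
for n,x in(("s11",sc),("t11",tp),("w11",w)): np.savez(f"pics/{n}.npz",**x)
print("q",s["qpos"].round(2),s["eef_pos"].round(),s["tool_rot"].round(2),s["clock"])
c,sn=np.cos(PSI),np.sin(PSI)
def P(u,a,u0=22,h=28,y=0):  # point on bar: contact-rolled about crest
    R=70; th=a  # tilt, cap down positive
    Q=np.array([R*np.sin(th),R*np.cos(th)-R]); tx=np.array([np.cos(th),-np.sin(th)]); n=np.array([np.sin(th),np.cos(th)])
    q=Q+(u-u0-R*th)*tx+h*n; return C+[q[0]*c-y*sn,q[0]*sn+y*c,q[1]]
for a in(0,.1): print(a,{u:proj(sc,P(u,a))[0].round(1).tolist() for u in(-80,48,80)})
img=cv2.GaussianBlur(sc["color"],(1,3),0)
for u in range(-96,98,4):
    p=proj(sc,P(u,0))[0]; q=cv2.getRectSubPix(img,(1,1),(float(p[0]),float(p[1])))[0,0]; print(u,q,end="; ")
print()
o,_=ray(sc,256,192); print("scene cam",o)
print("wrist proj",{(u,y):proj(w,P(u,0,y=y))[0].round().tolist() for u in(-80,0,48,80) for y in(-13,13)})
E
```

```text
q [-1.22  0.51  1.    2.26 -0.82  0.51 -1.13] [420. 176. 197.] [ 3.14 -0.21  0.06] 17.8
0 {-80: [347.7, 183.7], 48: [367.0, 211.7], 80: [372.4, 219.3]}
0.1 {-80: [348.6, 181.4], 48: [367.4, 213.0], 80: [372.5, 221.6]}
-96 [206 207 203]; -92 [205 207 202]; -88 [206 207 203]; -84 [206 207 203]; -80 [206 207 203]; -76 [206 207 204]; -72 [206 207 202]; -68 [205 205 200]; -64 [202 200 193]; -60 [196 187 177]; -56 [188 167 146]; -52 [181 146 114]; -48 [176 134  91]; -44 [173 128  80]; -40 [173 125  75]; -36 [171 121  69]; -32 [171 120  67]; -28 [171 118  64]; -24 [170 116  59]; -20 [169 114  56]; -16 [168 113  55]; -12 [169 114  54]; -8 [168 113  53]; -4 [167 113  51]; 0 [166 112  51]; 4 [161 109  50]; 8 [150 100  45]; 12 [132  87  38]; 16 [116  74  30]; 20 [110  71  30]; 24 [114  75  32]; 28 [122  82  34]; 32 [131  93  37]; 36 [134 101  38]; 40 [130 102  34]; 44 [127 102  32]; 48 [129 103  32]; 52 [128 102  32]; 56 [123  97  31]; 60 [116  89  30]; 64 [108  79  29]; 68 [105  75  26]; 72 [109  81  27]; 76 [113  86  29]; 80 [114  86  31]; 84 [116  85  34]; 88 [127  92  45]; 92 [153 115  67]; 96 [179 141  89]; 
scene cam [1480.44560912 -212.73197377  960.80833096]
wrist proj {(-80, -13): [167.0, 189.0], (-80, 13): [129.0, 189.0], (0, -13): [164.0, 71.0], (0, 13): [125.0, 71.0], (48, -13): [162.0, -3.0], (48, 13): [123.0, -3.0], (80, -13): [161.0, -54.0], (80, 13): [121.0, -54.0]}
```

```bash
cat >> go.py <<'E'
c_,sn_=np.cos(PSI),np.sin(PSI)
def P(u,a,u0=22,h=28,y=0):
    R=70; Q=np.array([R*np.sin(a),R*np.cos(a)-R]); q=Q+(u-u0-R*a)*np.array([np.cos(a),-np.sin(a)])+h*np.array([np.sin(a),np.cos(a)])
    return C+[q[0]*c_-y*sn_,q[0]*sn_+y*c_,q[1]]
def cross(v,lev,up):  # first subpixel crossing
    for i in range(len(v)-1):
        if (v[i]-lev)*(v[i+1]-lev)<=0 and (v[i+1]>v[i])==up: return i+(lev-v[i])/(v[i+1]-v[i])
def scene_tilt(sc,u0=22,verbose=True):
    im=sc["color"].astype(np.float32); q0=None; a,uu=0.,u0
    for _ in range(4):   # sample along the projected top centreline of the present estimate
        us=np.arange(-110,100,1.); pts=np.array([proj(sc,P(u,a,uu))[0] for u in us],np.float32)
        col=cv2.remap(im,pts[:,:1],pts[:,1:],cv2.INTER_LINEAR)[:,0]
        un=us[0]+cross(col[:,2],130,False); k=np.where((us>10))[0]; ra=col[:,1]/col[:,0]; 
        ub=us[k[0]]+cross(ra[k],.72,True)
        pn,pb=[np.array([np.interp(x,us,pts[:,j]) for j in(0,1)]) for x in(un,ub)]
        r=least_squares(lambda q:[proj(sc,P(-76,q[0],q[1]))[0,1]-pn[1],proj(sc,P(48,q[0],q[1]))[0,1]-pb[1]],[a,uu]).x; a,uu=r
    if verbose: print("nose",pn,"brass",pb,"tilt deg (cap down +)",np.degrees(a),"u0",uu,"c",uu+56*a)
    return a,uu
E
python3 - <<'E'
from go import *
sc=dict(np.load("pics/s11.npz")); w=dict(np.load("pics/w11.npz"))
scene_tilt(sc)
for a in(0,-.1,-.2,-.3): print(a,[proj(w,P(-76,a,y=y))[0].round(1).tolist() for y in(-13,13)],proj(w,P(0,a))[0].round(1))
for r in range(120,330,6): print(r,[w["color"][r,x].tolist() for x in(135,148,160)],end=" ")
E
```

```text
nose [346.80329355 189.77273898] brass [366.11270278 207.6733418 ] tilt deg (cap down +) -13.594530760423552 u0 22.358718967143567 c 9.071636933293359
0 [[166.5, 183.2], [129.2, 183.2]] [144.5  71.2]
-0.1 [[170.7, 185.7], [135.1, 185.7]] [145.8  76.2]
-0.2 [[174.4, 186.9], [140.1, 186.9]] [146.8  80.7]
-0.3 [[177.5, 187.1], [144.5, 187.2]] [147.5  85. ]
120 [[129, 79, 39], [129, 81, 40], [126, 76, 37]] 126 [[130, 79, 39], [127, 77, 38], [129, 77, 37]] 132 [[128, 80, 41], [133, 84, 43], [130, 80, 42]] 138 [[118, 80, 46], [128, 77, 38], [127, 75, 36]] 144 [[114, 91, 61], [132, 81, 44], [127, 76, 38]] 150 [[86, 94, 71], [130, 78, 41], [130, 79, 40]] 156 [[88, 114, 100], [130, 80, 43], [127, 74, 38]] 162 [[99, 120, 110], [129, 80, 39], [128, 78, 38]] 168 [[118, 138, 133], [124, 77, 38], [127, 76, 38]] 174 [[126, 136, 136], [129, 82, 46], [127, 75, 38]] 180 [[155, 161, 163], [124, 76, 39], [126, 77, 38]] 186 [[162, 167, 167], [101, 63, 32], [97, 61, 33]] 192 [[159, 165, 168], [51, 98, 69], [48, 95, 66]] 198 [[161, 166, 168], [50, 97, 66], [49, 95, 65]] 204 [[159, 164, 167], [48, 94, 67], 
[... 313 characters left out ...]
, 165, 168]] 246 [[160, 167, 168], [156, 166, 168], [155, 161, 164]] 252 [[158, 164, 168], [161, 166, 168], [159, 168, 168]] 258 [[159, 167, 169], [158, 166, 168], [160, 166, 167]] 264 [[154, 162, 165], [161, 167, 169], [23, 21, 21]] 270 [[157, 163, 166], [158, 164, 166], [18, 19, 20]] 276 [[161, 167, 168], [21, 25, 22], [16, 18, 17]] 282 [[162, 168, 169], [24, 25, 27], [15, 12, 17]] 288 [[16, 12, 13], [22, 23, 26], [16, 17, 17]] 294 [[11, 9, 14], [11, 10, 10], [6, 12, 13]] 300 [[5, 9, 9], [18, 15, 18], [9, 13, 15]] 306 [[18, 20, 20], [19, 17, 18], [7, 8, 7]] 312 [[20, 24, 25], [14, 17, 17], [12, 15, 12]] 318 [[7, 10, 11], [7, 9, 6], [12, 12, 13]] 324 [[17, 16, 16], [10, 6, 8], [14, 16, 18]]
```

Both views agree: the nose is down about 13.5°, so the balance point is about 10 mm from centre. The bar has to move about 12.5 mm towards the column. I'll regrip nearer the nose.

```bash
cat >> go.py <<'E'
def plan(s,G,tilt,pre=60):
    zt=Ro.from_euler("xyz",[np.pi,-tilt,PSI]).as_matrix()[:,2]; print("G",G.round(1)); tcpgo(s,G+(18.7-pre)*zt,tilt,PSI)
E
python3 - <<'E'
from go import *
from cell import read_state
G=P(-52,-.235,22.3,h=16); plan(read_state(),G,np.radians(14))
w=dict(np.load("pics/w11.npz")); im=w["color"].astype(int)
for r in(20,60,100,140,170):  # brown edges
    row=im[r]; m=(row[:,0]-row[:,2]>60)&(row[:,1]<0.7*row[:,0]); x=np.where(m[80:220])[0]+80; print(r,x.min(),x.max(), end=" ")
for u in(-76,-40,0,30): print(u,[proj(w,P(u,-.235,22.3,y=y))[0].round(1).tolist() for y in(-13,13)])
E
```

```text
G [466.2 257.1 114.2]
tcp [420.4 175.5 197.2] [ 3.14  -0.207  0.062] q [-1.22  0.51  1.    2.26 -0.82  0.51 -1.13] 
cm [ 3.09 -7.87  5.03] 9.8 turn [0.1 2.1 0.1]
20 133 150 60 126 163 100 130 167 140 135 170 170 139 172 -76 [[175.5, 187.5], [141.8, 187.5]]
-40 [[171.2, 140.6], [135.8, 140.6]]
0 [[165.9, 82.7], [128.3, 82.7]]
30 [[161.4, 34.6], [122.1, 34.6]]
```

Emit:
move_arm(
  targets="0.4 1 -2.6 1 0 2 0;0.4 1 -2.6 2 0 0 0;0.4 1 -2.6 2 0 0 0;0.4 0 0 0 0 0 0;0.4 0 0 0 0 0 0",
)

```text
clock: 18.22
eef_pos: [456.0, 256.8, 153.8]
tool_rot: [3.137, -0.241, 0.066]
force: [0.2, -0.2, 0.3]
width: 59.7
gripper_force: 0.0
```

```bash
python3 - <<'E'
from go import *
from cell import read_state
G=P(-52,-.235,22.3,h=16); plan(read_state(),G,np.radians(14),0)
E
```

```text
G [466.2 257.1 114.2]
tcp [456.  256.8 153.8] [ 3.137 -0.241  0.066] q [-1.23  0.66  0.87  2.16 -0.95  0.47 -1.18] 
cm [0.05 0.01 5.97] 6.0 turn [0.2 0.2 0.3]
```

Emit:
move_arm(
  targets="0.4 0 0 2 0 0 0;0.4 0 0 2 0 0 0;0.4 0 0 1.3 0 0 0;0.4 0 0 0.6 0 0 0;0.4 0 0 0 0 0 0",
)

```text
clock: 18.63
eef_pos: [470.0, 254.5, 97.4]
tool_rot: [3.139, -0.241, 0.059]
force: [-1.0, -0.1, 0.2]
width: 59.4
gripper_force: 0.0
```

```bash
python3 - <<'E'
from go import *
from cell import read_state,cams
s=read_state(); G=P(-52,-.235,22.3,h=16); plan(s,G,np.radians(14),0)
sc=cams.get_image("scene"); scene_tilt(sc)
E
```

```text
G [466.2 257.1 114.2]
tcp [470.  254.5  97.4] [ 3.139 -0.241  0.059] q [-1.04  0.7   0.61  2.17 -1.06  0.3  -1.08] 
cm [ 0.05 -0.29  0.16] 0.3 turn [ 0.2  0.2 -0. ]
nose [346.63938032 189.31113133] brass [365.90701526 207.6450341 ] tilt deg (cap down +) -12.940043793285094 u0 23.864240499961987 c 11.21684380543743
```

Emit:
move_arm(
  targets="0.4 0 -0.27 0 0 0 0;0.4 0 0 0 0 0 0;-1 0 0 0 0 0 0;-1 0 0 0 0 0 0;-1 0 0 0 0 0 0",
)

```text
clock: 19.1
eef_pos: [470.1, 258.4, 98.3]
tool_rot: [3.14, -0.242, 0.061]
force: [-1.0, 0.6, 2.0]
width: 25.4
gripper_force: 62.3
```

Emit:
move_arm(
  targets="-1 0 0 0 0 0 0;-1 0 0 0 0 0 0;-1 0 0 0 0 0 0",
)

```text
clock: 19.35
eef_pos: [470.2, 258.5, 98.2]
tool_rot: [3.14, -0.242, 0.061]
force: [-2.9, 0.6, 5.7]
width: 25.4
gripper_force: 62.2
```

```bash
python3 - <<'E'
from go import *
from cell import read_state,cams
s=read_state(); print(s["width"],s["gripper_force"],s["force"])
R,g=info(s); print("g",g.round(1)); 
q=least_squares(lambda x:P(x[0],-.23,22.7,h=x[1])[[0,2]]-g[[0,2]],[-52,16]).x; print("u,h",q)
G2=P(q[0],-.063,10.3,h=q[1]); plan(s,G2,np.radians(4),0); plan(s,G2+[0,0,10],np.radians(4),0)
E
```

```text
25.3688593354896 62.231547832489014 [-2.91374057  0.61547063  5.70652544]
g [465.7 258.3 116.4]
u,h [-51.6378434   17.99442395]
G [479.5 257.9 128.2]
tcp [470.2 258.5  98.2] [ 3.14  -0.242  0.061] q [-1.05  0.71  0.62  2.16 -1.06  0.3  -1.09] 
cm [ 1.3   0.12 -0.84] 1.6 turn [ 0.1 -9.9  0. ]
G [479.5 257.9 138.2]
tcp [470.2 258.5  98.2] [ 3.14  -0.242  0.061] q [-1.05  0.71  0.62  2.16 -1.06  0.3  -1.09] 
cm [ 1.54  0.12 -1.81] 2.4 turn [ 0.1 -9.9  0. ]
```

Emit:
move_arm(
  targets="-1 0.2 0 -1 0 0 0;-1 0.4 0 -0.5 0 -3.3 0;-1 0.5 0.1 -0.3 0 -3.3 0;-1 0.4 0 0 0 -3.3 0;-1 0 0 0 0 0 0",
)

```text
clock: 19.77
eef_pos: [484.5, 257.5, 118.9]
tool_rot: [3.138, -0.073, 0.06]
force: [1.5, 0.5, -0.9]
width: 25.1
gripper_force: 61.5
```

Emit:
move_arm(
  targets="-1 0 0 0 0 0 0;-1 0 0 0 0 0 0",
)

```text
clock: 19.93
eef_pos: [479.4, 257.6, 117.5]
tool_rot: [3.139, -0.068, 0.06]
force: [0.5, 0.7, -0.7]
width: 25.1
gripper_force: 61.5
```

```bash
python3 - <<'E'
from go import *
from cell import read_state,cams
s=read_state(); print(s["width"],s["gripper_force"],s["force"])
G2=P(-51.6,-.063,10.3,h=18); plan(s,G2,np.radians(4),0)
E
```

```text
25.088442274729776 61.50705099105835 [ 0.49683818  0.70605315 -0.65519282]
G [479.5 257.9 128.2]
tcp [479.4 257.6 117.5] [ 3.139 -0.068  0.06 ] q [-1.06  0.76  0.8   1.99 -0.85  0.68 -1.25] 
cm [ 0.09 -0.03  0.81] 0.8 turn [ 0.1  0.1 -0. ]
```

Emit:
move_arm(
  targets="-1 0.08 0 0.5 0 0 0;-1 0 0 0 0 0 0;-1 0 0 0.2 0 0 0;-1 0 0 0 0 0 0;-1 0 0 0 0 0 0",
)

```text
clock: 20.35
eef_pos: [481.8, 258.0, 111.3]
tool_rot: [3.14, -0.069, 0.06]
force: [0.6, -0.3, -1.6]
width: 24.8
gripper_force: 61.5
```

Emit:
move_arm(
  targets="-1 0 0 0.15 0 0 0;-1 0 0 0 0 0 0;-1 0 0 0 0 0 0",
)

```text
clock: 20.6
eef_pos: [482.3, 258.0, 110.1]
tool_rot: [3.14, -0.07, 0.06]
force: [-1.0, 0.3, 0.8]
width: 25.4
gripper_force: 61.9
```

Emit:
move_arm(
  targets="-1 -0.1 0 0 0 0 0;-1 0 0 0 0 0 0;0 0 0 0 0 0 0;0.4 0 0 0 0 0 0;0.4 0 0 0 0 0 0",
)

```text
clock: 21.02
eef_pos: [481.1, 257.8, 109.8]
tool_rot: [3.14, -0.069, 0.06]
force: [-0.5, 0.3, -0.7]
width: 59.3
gripper_force: 0.0
```

Emit:
move_arm(
  targets="0.4 0 0 0 0 0 0;0.4 0 0 0 0 0 0;0.4 0 0 0 0 0 0;0.4 0 0 0 0 0 0;0.4 0 0 0 0 0 0",
)

```text
clock: 21.43
eef_pos: [481.2, 257.9, 109.9]
tool_rot: [3.14, -0.069, 0.06]
force: [0.1, -0.0, 0.2]
width: 59.7
gripper_force: 0.0
```

Emit:
move_arm(
  targets="0.4 0 0 0 0 0 0;0.4 0 0 0 0 0 0;0.4 0 0 0 0 0 0;0.4 0 0 -1 0 0 0;0.4 0 0 -2 0 0 0",
)

```text
clock: 21.85
eef_pos: [477.8, 257.2, 138.9]
tool_rot: [3.138, -0.066, 0.06]
force: [-0.0, -0.7, -0.2]
width: 59.9
gripper_force: 0.0
```

Emit:
move_arm(
  targets="0.4 0 0 -3 0 0 0;0.4 0 0 -3 0 0 0;0.4 -2 1 0 0 0 0;0.4 -2 3 0 0 0 0;0.4 -1 3 0 0 0 0",
)

```text
clock: 22.27
eef_pos: [427.0, 185.0, 196.7]
tool_rot: [3.141, -0.068, 0.064]
force: [0.6, -1.7, 0.2]
width: 59.7
gripper_force: 0.0
```

```bash
cat >> go.py <<'E'
def wrist_tilt(w,u0=10,rng=range(-70,-20,2),verbose=True):
    # bar edges in the wrist view: fit tilt, y and yaw from left/right edge columns of the top face, and the nose row
    im=w["color"].astype(int); m=((im[...,0]-im[...,2]>60)&(im[...,1]<0.7*im[...,0])&(im[...,0]>70)).astype(np.uint8)
    p=proj(w,P(-40,0,u0))[0]; n,l,st,_=cv2.connectedComponentsWithStats(m); k=l[int(p[1]),int(p[0])]; b=l==k
    rows=np.where(b.any(1))[0]; print("comp",st[k],"start",p.round()) 
    return b
E
python3 - <<'E'
from go import *
from cell import read_state,cams
scs=[cams.get_image("scene") for _ in range(3)]
for sc in scs: scene_tilt(sc,10)
np.savez("pics/s12.npz",**sc); w=cams.get_image("wrist"); np.savez("pics/w12.npz",**w); tp=cams.get_image("top"); np.savez("pics/t12.npz",**tp)
s=read_state(); print(s["eef_pos"].round(1),s["tool_rot"].round(3),s["qpos"].round(2),s["clock"])
b=wrist_tilt(w)
for r in range(0,300,20):
    x=np.where(b[r])[0]; print(r,(x.min(),x.max()) if len(x) else None,end=" ")
for u in(-76,-40,0): print(u,[proj(w,P(u,a,10,y=y))[0].round(1).tolist() for a in(-.05,0,.05) for y in(-13,13)])
E
```

```text
nose [349.91145064 187.30188784] brass [369.03775518 214.31303938] tilt deg (cap down +) -0.8456602579677956 u0 9.645610729564348 c 8.819075601695399
nose [349.91507138 187.29994294] brass [369.03193231 214.30837053] tilt deg (cap down +) -0.8491239452321229 u0 9.660818376565098 c 8.830897894862924
nose [349.92871833 187.30161381] brass [369.04304415 214.33291249] tilt deg (cap down +) -0.8167399968049925 u0 9.600221499224247 c 8.801952582913643
[429.9 185.4 196.9] [ 3.141 -0.07   0.06 ] [-1.13  0.56  0.95  2.12 -0.69  0.72 -1.24] 22.5167
comp [ 125    0   50  170 5720] start [151. 114.]
0 (np.int64(138), np.int64(158)) 20 (np.int64(134), np.int64(147)) 40 (np.int64(125), np.int64(147)) 60 (np.int64(127), np.int64(167)) 80 (np.int64(128), np.int64(168)) 100 (np.int64(129), np.int64(169)) 120 (np.int64(132), np.int64(170)) 140 (np.int64(133), np.int64(171)) 160 (np.int64(135), np.int64(172)) 180 None 200 None 220 None 240 None 260 None 280 None -76 [[176.1, 169.3], [138.6, 169.5], [174.3, 168.3], [135.9, 168.5], [172.3, 167.0], [133.1, 167.2]]
-40 [[171.8, 115.7], [132.5, 116.0], [170.6, 113.5], [130.7, 113.7], [169.2, 111.0], [128.8, 111.2]]
0 [[166.5, 49.9], [125.0, 50.2], [166.1, 47.4], [124.4, 47.6], [165.6, 44.7], [123.8, 44.9]]
```

The handle is now within about 1° of level, with the balance point over the crest, and it is at rest. Next I'll press the knob with shut fingers and a vertical tool.

Emit:
move_arm(
  targets="-1 0.2 0 -3 0 -4 0;-1 0 0 -4 0 0 0;-1 0 0 -4 0 0 0;-1 0 0 -2.4 0 0 0;-1 2 -1.3 0 0 0 0",
)

```text
clock: 22.93
eef_pos: [449.7, 198.3, 335.6]
tool_rot: [-3.14, -0.005, 0.059]
force: [0.6, 0.6, 0.1]
width: 0.2
gripper_force: 0.0
```

Emit:
move_arm(
  targets="-1 3 -2 0 0 0 0;-1 3 -2 0 0 0 0;-1 2.5 -1.7 0 0 0 0;-1 0 0 0 0 0 0;-1 0 0 0 0 0 0",
)

```text
clock: 23.35
eef_pos: [530.6, 262.7, 329.2]
tool_rot: [3.137, 0.001, 0.063]
force: [-0.6, -0.7, 0.4]
width: -0.3
gripper_force: 0.0
```

```bash
python3 - <<'E'
from go import *
from cell import read_state,cams
s=read_state(); print(s["force"],s["width"]); tcpgo(s,[C[0],C[1],290],0,PSI)
scene_tilt(cams.get_image("scene"),10)
E
```

```text
[-0.58932883 -0.72796165  0.38488316] -0.2765464424137549
tcp [530.6 262.7 329.2] [3.137e+00 1.000e-03 6.300e-02] q [-1.09  0.64  1.03  1.56 -0.56  1.27 -1.48] 
cm [1.16 0.16 3.92] 4.1 turn [0.3 0.1 0.2]
nose [349.88995536 186.89164125] brass [368.90909083 214.31330487] tilt deg (cap down +) -0.16335740481155112 u0 10.553953789857326 c 10.394290813854738
```

Emit:
move_arm(
  targets="-1 1.15 0.15 0 0 0 0;-1 0 0 2 0 0 0;-1 0 0 1.7 0 0 0;-1 0 0 0 0 0 0;-1 0 0 0 0 0 0",
)

```text
clock: 23.82
eef_pos: [540.4, 260.1, 293.2]
tool_rot: [3.139, 0.002, 0.059]
force: [0.2, -0.2, 0.6]
width: -0.2
gripper_force: 0.0
```

Emit:
move_arm(
  targets="-1 0 0 0.6 0 0 0;-1 0 0 0.6 0 0 0;-1 0 0 0.6 0 0 0;-1 0 0 0.6 0 0 0;-1 0 0 0 0 0 0",
)

```text
clock: 24.23
eef_pos: [541.5, 260.3, 268.4]
tool_rot: [3.139, 0.001, 0.06]
force: [-0.8, 0.0, 2.3]
width: 0.3
gripper_force: 1.1
```

```bash
python3 - <<'E'
from go import *
from cell import read_state
s=read_state(); print(s["force"],s["width"]); tcpgo(s,[C[0],C[1],258],0,PSI)
E
```

```text
[-0.8309239   0.04333531  2.287451  ] 0.33378391346555536
tcp [541.5 260.3 268.4] [3.139e+00 1.000e-03 6.000e-02] q [-1.05  0.7   0.98  1.63 -0.62  1.16 -1.42] 
cm [ 0.09 -0.13  1.04] 1.1 turn [ 0.1  0.  -0. ]
```

Contact is on the knob, with about 2.3 N from the spring. I'll go on down in small steps to the touch point near 258 mm.

Emit:
move_arm(
  targets="-1 0 0 0.5 0 0 0;-1 0 0 0.4 0 0 0;-1 0 0 0 0 0 0;-1 0 0 0 0 0 0",
)

```text
clock: 24.57
eef_pos: [541.6, 260.3, 260.2]
tool_rot: [3.14, 0.0, 0.06]
force: [-0.5, 0.4, 4.0]
width: 0.0
gripper_force: 1.6
```

Emit:
move_arm(
  targets="-1 0 0 0.1 0 0 0;-1 0 0 0 0 0 0;-1 0 0 0 0 0 0",
)

```text
clock: 24.82
eef_pos: [541.6, 260.4, 259.4]
tool_rot: [3.14, 0.0, 0.06]
force: [0.3, -0.0, 3.7]
width: -0.3
gripper_force: 1.7
```

Emit:
move_arm(
  targets="-1 0 0 0.1 0 0 0;-1 0 0 0 0 0 0;-1 0 0 0 0 0 0",
)

```text
clock: 25.07
eef_pos: [541.6, 260.3, 258.3]
tool_rot: [3.14, 0.0, 0.06]
force: [-0.6, 0.1, 3.6]
width: -0.0
gripper_force: 1.8
```

Emit:
move_arm(
  targets="-1 0 0 0.1 0 0 0;-1 0 0 0 0 0 0;-1 0 0 0 0 0 0",
)

```text
clock: 25.32
eef_pos: [541.6, 260.3, 257.9]
tool_rot: [3.14, 0.0, 0.06]
force: [-1.1, 0.4, 7.5]
width: -0.2
gripper_force: 3.8
```

Emit:
move_arm(
  targets="-1 0 0 0.07 0 0 0;-1 0 0 0 0 0 0;-1 0 0 0 0 0 0",
)

```text
clock: 25.57
eef_pos: [541.7, 260.3, 257.6]
tool_rot: [3.141, -0.0, 0.06]
force: [-1.7, -0.3, 10.2]
width: -0.1
gripper_force: 5.1
```

The force rises from 3.6 to 10 N at 258 mm, so the point bears on the handle. Now I'll let it spring back gently.

Emit:
move_arm(
  targets="-1 0 0 -0.2 0 0 0;-1 0 0 -0.5 0 0 0;-1 0 0 -0.8 0 0 0;-1 0 0 -0.8 0 0 0;-1 0 0 -1 0 0 0",
)

```text
clock: 25.98
eef_pos: [540.7, 260.2, 289.6]
tool_rot: [3.139, 0.003, 0.06]
force: [0.3, 0.1, -0.4]
width: -0.2
gripper_force: 0.0
```

Emit:
move_arm(
  targets="-1 0 0 -2 0 0 0;-1 0 0 -2.5 0 0 0;-1 0 0 -2.5 0 0 0;-1 -2 1 0 0 0 0;-1 -2 2 0 0 0 0",
)

```text
clock: 26.4
eef_pos: [503.7, 229.7, 360.7]
tool_rot: [3.14, -0.001, 0.064]
force: [0.0, -0.2, -0.4]
width: -0.3
gripper_force: 0.0
```

Emit:
move_arm(
  targets="-1 -3 2 0 0 0 0;-1 -3 2 0 0 0 0;-1 -2 1 0 0 0 0;-1 0 0 0 0 0 0;-1 0 0 0 0 0 0",
)

```text
clock: 26.82
eef_pos: [425.6, 173.3, 360.3]
tool_rot: [-3.141, 0.001, 0.06]
force: [-0.0, 0.2, 1.1]
width: 0.4
gripper_force: 0.0
```

```bash
python3 - <<'E'
from go import *
from cell import read_state,cams
for i in range(3):
    sc=cams.get_image("scene"); scene_tilt(sc,10)
h=cv2.cvtColor(sc["color"],cv2.COLOR_RGB2HSV).astype(int); m=((h[...,0]<6)|(h[...,0]>174))&(h[...,1]>200)&(h[...,2]>120); m[:,:350]=0; m[:,390:]=0; m[200:]=0
y,x=np.where(m); print("knob px",x.mean(),y.mean(),"start 370.7 164.0"); s=read_state(); print(s["clock"],s["eef_pos"].round(),s["force"].round(1))
a=dict(np.load("pics/scene0.npz"))["color"].astype(int); D=np.abs(a-sc["color"]).max(2)>40; n,l,st,c=cv2.connectedComponentsWithStats(D.astype(np.uint8)); print([st[i].tolist() for i in range(1,n) if st[i][4]>15])
E
```

```text
nose [349.98434751 187.23739831] brass [369.07979341 214.45653412] tilt deg (cap down +) -0.5327229414110913 u0 9.459577596370544 c 8.93890251397273
nose [349.881574   187.25817947] brass [369.0062483 214.2693297] tilt deg (cap down +) -0.8358365428195058 u0 9.84552306321739 c 9.028589481098921
nose [350.02547317 187.21902566] brass [369.11655597 214.54736617] tilt deg (cap down +) -0.3714235932444651 u0 9.29246836385179 c 8.929444745036362
knob px 370.672131147541 164.04918032786884 start 370.7 164.0
26.9667 [427. 174. 360.] [ 0.6 -0.5 -0.6]
[[0, 0, 22, 7, 76], [159, 0, 47, 53, 470], [195, 0, 15, 10, 48], [24, 9, 9, 10, 45], [349, 10, 8, 13, 55], [267, 12, 4, 8, 17], [0, 18, 10, 27, 185], [261, 23, 7, 16, 33], [319, 23, 3, 12, 25], [305, 37, 48, 80, 1521], [6, 43, 8, 9, 39], [218, 47, 31, 38, 427], [217, 51, 10, 4, 21], [329, 50, 14, 4, 40], [332, 51, 16, 21, 124], [239, 57, 15, 27, 252], [339, 72, 6, 7, 19], [8, 83, 14, 7, 52], [0, 85, 55, 65, 1754], [35, 147, 5, 16, 46], [53, 152, 143, 57, 2278], [216, 160, 27, 8, 128], [199, 166, 8, 5, 27], [213, 169, 49, 76, 1722], [346, 187, 33, 54, 775], [330, 223, 7, 6, 28], [280, 224, 13, 8, 56], [167, 228, 11, 8, 71], [164, 240, 19, 55, 770]]
```

```bash
python3 - <<'E'
from go import *
from cell import cams
sc=cams.get_image("scene"); a=dict(np.load("pics/scene0.npz"))
def cen(d,lo,hi,x0,y0,x1,y1):
    h=cv2.cvtColor(d["color"],cv2.COLOR_RGB2HSV)[y0:y1,x0:x1]; y,x=np.where(cv2.inRange(h,lo,hi)); return len(x),(x.mean()+x0).round(1),(y.mean()+y0).round(1)
for n,lo,hi,b in(("spool",(55,80,20),(90,255,255),(230,195,262,240)),("gluecap",(3,150,100),(16,255,255),(255,195,285,220)),("gluelabel",(18,150,60),(32,255,255),(250,220,290,270)),("wax",(0,200,100),(5,255,255),(260,270,300,312)),("collar",(18,120,40),(32,255,255),(315,200,342,222))):
    print(n,cen(a,lo,hi,*b),cen(sc,lo,hi,*b))
scene_tilt(sc,10)
E
```

```text
spool (398, np.float64(249.6), np.float64(217.1)) (392, np.float64(249.4), np.float64(217.3))
gluecap (59, np.float64(269.4), np.float64(209.9)) (55, np.float64(269.4), np.float64(210.0))
gluelabel (296, np.float64(268.8), np.float64(250.5)) (296, np.float64(268.8), np.float64(250.5))
wax (523, np.float64(280.3), np.float64(286.9)) (519, np.float64(280.2), np.float64(287.0))
collar (145, np.float64(329.1), np.float64(213.4)) (141, np.float64(328.7), np.float64(213.4))
nose [349.94675905 187.23755597] brass [369.05304237 214.39180502] tilt deg (cap down +) -0.6259911751607957 u0 9.608280166122062 c 8.996446168802935
```

The bystanders checked in the scene view haven't moved, the marker is back up, and the handle sits level and clear of the robot. I'm handing the job in.

```bash
python3 -c "
from cell import order
print(order.finish_job())"
```

```text
the job is handed in; nothing more can be done
None
```

The handle is balanced on the rest within about 1° of level by the camera measurements; the marker was pressed onto it once and sprang back up, and the job is handed in (the hand-in returned no verdict).

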